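# Seat the tube block on the warmer's hidden pin and hold it down

### The arm

A 6-joint arm with a two-finger parallel gripper is mounted at the origin on the work surface. World frame = base frame: x ahead of the robot, y to its left, z up, the work surface at z = 0. Lengths are in m, angles in rad, forces in N, time in s.
With the tool pointing down it reaches from about 0.425 to 0.95 m from the base axis. Payload 3.5 kg.
Tool frame: the origin (TCP) lies at the very end of the fingers, on their centre line; the grasp point (between the pads) lies 19 mm behind it; z points along the fingers, y is the direction in which the jaws open and shut (so a half turn about z gives the same grasp; the last joint's range is limited). The gripper opens to 85 mm and grips with 20 to 120 N. Pads are 22 mm wide; open, the fingers measure 114 mm over their backs; the gripper's body (76 mm by 85 mm) begins 54 mm behind the grasp point. The pads swing forward as they close: fully open they stand 13 mm farther back than shut.
Start: joints at [0.962, 0.286, 1.577, -0, 1.279, -0.15], TCP at [0.299, 0.605, 0.231] pointing down, gripper open.
Joint ranges: [-2.77, 2.77], [-0.9, 2.22], [0.21, 2.48], [-1.53, 4.67], [0.24, 2.81], [-2.84, 2.84]. Speed limits (rad/s): [2.79, 2.79, 3.14, 3.14, 3.14, 3.14].

### API

Orientations are given as a unit quaternion [x, y, z, w].
In Python, from plant import ctrl, eyes, ticket gives the robot as it stands.
- The arm moves only by the tool send_rows, never from a script. Its arguments are lists of equal length, an entry for each row: "translation": the shift along the tool's x, y, z in units of 30 mm (1.0 is 30 mm), a list of three; "rotation": the turn, a rotation vector about the tool's x, y, z in units of 5 degrees (1.0 is 5 degrees), a list of three; "grip": the finger opening in mm, from 0 to 85.4. A call has 1 to 5 rows; each row shifts and turns the commanded pose from where the row before left it, along the tool's axes as they then stand; what a row does not reach is not made up. A row lasts 1/8 s, in which the tool goes at most 62.5 mm and 10.7 degrees, less where a joint would pass 70% of its speed; a pose out of reach is approached as far as the arm can. A call is refused whole if a number of a shift passes 1 or a number of a turn 1, either way. A call with a gripper value outside its range is refused whole. The fingers move at their own pace and stop on an object; "squeeze" is the grip in N (left out, the last holds). Time passes only in rows, so rows that do not move let the fingers close. It gives the time, the measured TCP pose, the force and the opening at its end, in the units of the state.
- ctrl.get_state(): the state, without advancing time (a new reading comes with each control period).
- eyes.read_camera(name): name is "scene" or "top"; returns a dict with "image" (480x640x3 uint8, blue, green, red), "mtx" (3x3 intrinsics, pixels), "dist_coeffs" ([k1, k2, p1, p2, k3] as OpenCV has them; the pictures are not rectified), "xyz" and "orientation" of the camera in the world. Camera axes: x right, y down, z forward; pixel columns grow to the right and rows downward; lengths in m; the calibration is good to about 2 mm. A picture is of the moment at which its call begins. There is no depth.
- ticket.sign_off(): hands the job in, once; it reports no verdict.
The state is a dict: "time": time; "qpos": joint angles; "dq": joint speeds; "joint_efforts": joint torques, N m; "eef_pos": TCP position; "tcp_rot": TCP orientation; "contact_force": force on the tool from outside, world axes, zero at the start; "wrist_torque": the same for the moment, N m; "opening": opening from 0.0 (shut) to 1.0 (fully open).
Only numpy, scipy, OpenCV 4.12 (cv2) and the standard library are available. Lean on these libraries where they do the work, as an engineer would, in place of code of your own. Each camera call takes 0.05 s, during which the arm holds its last target. There are 200 camera calls.

### The job

Lift the long tube block by its grip post, set it between the warmer's two side rails close to the end stop with its plain end towards it, and slide it back along the channel until it drops over the locating pin hidden beneath it. Then press the block fully down against the sprung plate and finish like that: still holding the post and keeping the block pressed home. Leave the glassware and the other things on the bench where they are.

Things in the scene. Friction and masses are not known exactly. Their poses are not given: they have to be found in the camera images.
- block: Long aluminium tube block, loose on the bench, 0.34 to 0.50 kg: slab 100 (its x) by 60 (y) by 36 mm high with a grey upright grip post mid-top. Origin: centre of the underside, z up. Six tube wells 15 mm wide open in the top of its -x half; the top of its +x half is plain. A hole is hidden under the plain end (hole).
- post (a point): Centre of the top face of the block's grip post, 81 mm above the block's underside. The post is 18 mm thick along the block's x and 30 mm along its y, and stands 45 mm tall on the slab.
- hole (a point): Centre of the mouth of the blind hole in the block's underside, on the block's x axis, 20 mm from its origin towards +x. 14 mm diameter, 24 mm deep, rim chamfered 1.5 mm. It cannot be seen from above.
- warmer: Tube warmer, fixed: grey housing 210 (its x) by 116 (y) by 55 mm high. Origin: centre of its underside, z up. On its top two steel side rails run along x from -79 to +71 mm, 10 mm thick, 30 mm high, inner faces 64 mm apart (y = -32 and +32 mm): the block goes between them, its x along the warmer's x, same sense. The -x end of the channel is open.
- deck (a point): Centre of the warmer's flat top (the deck) between the rails, 55 mm above the bench; the rail tops are 30 mm higher. A block riding on the pin's tip has its underside 22 mm above the deck; dropped over the pin on to the sprung plate, 9 mm; pressed fully home, 3 mm.
- stop (a point): Middle of the inner face of the steel end stop closing the channel at the warmer's +x end, 71 mm from its centre, 15 mm above the deck, as high as the rails. Set down close to the stop (gap 1 to 5 mm), plain end towards it, the block always lands on the pin; slide it away from the stop. Set down too far back it may miss the pin and drop in front of it: that is not seated.
- track (a point): Middle of the range of the steel locating pin: 20 mm from the deck's centre in the warmer's +x, at the height of the pin's tip (22 mm above the deck). The pin, 10 mm diameter, tip chamfered, stands on the centre line up to 14 mm either side of here along x; set anew each time, not reported: see it from above before it is covered, or find it by sliding the block.
- plate (a joint): Travel of the sprung aluminium plate (145 x 60 mm, lying between the rails, its top 9 mm above the deck at rest): 0 at rest, growing downward to 0.006 m at its stop. It pushes up with about 7 N when it begins to move and 12 N at the stop, so the block's weight alone does not move it. It springs back when let go.
- spare: Bystander: a spare square aluminium block, 50 x 50 x 30 mm, no post. Origin: centre of its underside.
- stopper: Bystander: cork stopper, 24 to 30 mm wide, 25 mm high. Origin: centre of its underside.
- beaker_small: Bystander: small glass beaker, 42 mm wide, 52 mm high. Origin: centre of its underside.
- beaker_a: Bystander: glass beaker, 72 mm wide, 85 mm high. Origin: centre of its underside.
- beaker_b: Bystander: large glass beaker, 84 mm wide, 100 mm high. Origin: centre of its underside.
- cylinder: Bystander: glass measuring cylinder, 64 mm foot, 175 mm high. Origin: centre of its underside.
- jar: Bystander: amber jar, 60 mm wide, 90 mm high. Origin: centre of its underside.

How it is judged:
By the outcome, as a careful person would: the job done as asked, in the order asked, and still so for the second after the job is handed in, while the arm keeps its last pose, push and grip.
It also fails if it takes over 67 s, if anything falls off the work surface, if the arm or the gripper's body presses on something with over 40 N, if the wrist force passes 120 N, or if a joint passes its speed limit or range.

## Working session

There is one attempt and no reset: what is moved stays moved. The work goes in short steps, Python scripts to look and compute and a tool call to move; the robot and the scene stay as the last step left them, time stands still between calls to the robot, and variables do not carry over. Pictures are saved under pics/ and viewed, about 8 in all and at most 12, crops included, and the job is handed in when it is done.

Besides the shell and the picture viewer there is one more tool, called after "Emit:" as name(argument=value, ...) on one line, values as JSON. send_rows: Moves the arm, as the interface text tells. Its arguments: {"type":"object","properties":{"translation":{"type":"array"},"rotation":{"type":"array"},"grip":{"type":"array"},"squeeze":{"type":"number"}},"required":["translation","rotation","grip"]}

```bash
mkdir -p pics; ls; cat > h.py <<'E'
import numpy as np, cv2
from scipy.spatial.transform import Rotation as R
from plant import ctrl, eyes, ticket
def shot(n):
    c=eyes.read_camera(n); return c
def ray(c,uv,z):
    p=cv2.undistortPoints(np.array(uv,float).reshape(-1,1,2),np.array(c['mtx']),np.array(c['dist_coeffs'])).reshape(-1,2)
    d=np.c_[p,np.ones(len(p))]@R.from_quat(c['orientation']).as_matrix().T
    o=np.array(c['xyz']); return o+d*((z-o[2])/d[:,2])[:,None]
def proj(c,P):
    Rm=R.from_quat(c['orientation']).as_matrix().T
    return cv2.projectPoints(np.array(P,float).reshape(-1,3),cv2.Rodrigues(Rm)[0],-Rm@np.array(c['xyz']),np.array(c['mtx']),np.array(c['dist_coeffs']))[0].reshape(-1,2)
E
python3 - <<'E'
from h import *
for n in('scene','top'):
    c=shot(n); cv2.imwrite(f'pics/{n}0.png',c['image']); print(n,c['xyz'],R.from_quat(c['orientation']).as_matrix().round(2).tolist(),c['mtx'])
print(ctrl.get_state())
E
```

```text
pics
scene [1.09397054 0.70367496 0.88563668] [[-0.79, 0.42, -0.45], [0.62, 0.52, -0.59], [-0.01, -0.74, -0.67]] [[475.8898297    0.         312.28654202]
 [  0.         475.8898297  243.80873604]
 [  0.           0.           1.        ]]
top [ 0.47028398 -0.00796513  1.21117931] [[-0.02, -1.0, 0.05], [-1.0, 0.02, -0.01], [0.01, -0.05, -1.0]] [[460.56145513   0.         326.93774708]
 [  0.         460.56145513 245.76190121]
 [  0.           0.           1.        ]]
{'time': 0.1, 'qpos': array([ 9.62001823e-01,  2.87112804e-01,  1.57802465e+00,  1.59103367e-05,
        1.27859967e+00, -1.49974871e-01]), 'dq': array([-4.01517557e-04, -1.42921975e-03, -2.99132448e-03,  1.82704830e-03,
       -1.04028737e-03,  2.51276341e-05]), 'joint_efforts': array([ 9.54846860e-05, -4.07295656e+01, -2.93698686e+01, -1.41903834e-04,
        3.40205559e-03,  9.35420360e-06]), 'eef_pos': array([0.29856431, 0.6047214 , 0.2300649 ]), 'tcp_rot': array([ 2.27404951e-01,  9.73799691e-01, -9.93168764e-04, -4.04174300e-04]), 'contact_force': array([-0.75718905,  0.20738596,  0.41804279]), 'wrist_torque': array([ 0.04580715,  0.01385823, -0.01104191]), 'opening': 0.9972436723585759}
```

View pics/top0.png

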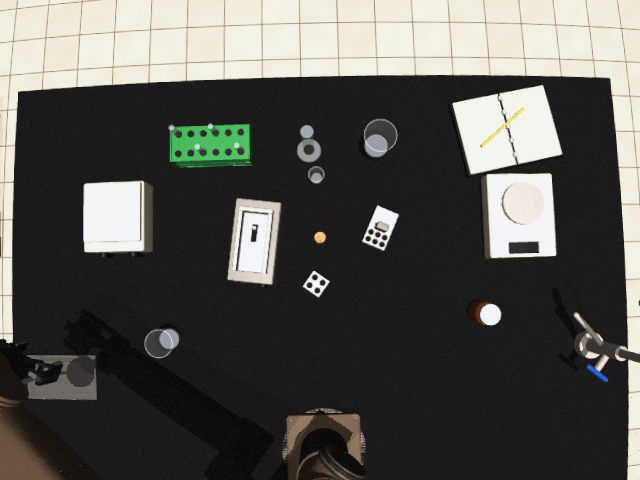

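View pics/scene0.png

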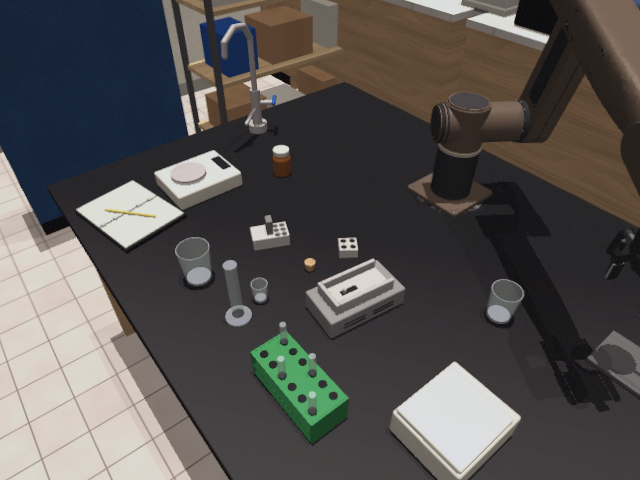

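The top view shows the warmer at about (254,242), the block at (380,228), the cork at (320,237) and the spare at (316,284). I'll enlarge the warmer and the block.

```bash
python3 - <<'E'
import cv2,numpy as np
i=cv2.imread('pics/top0.png')
a=cv2.resize(i[190:295,215:295],None,fx=5,fy=5,interpolation=cv2.INTER_CUBIC)
b=cv2.resize(i[195:265,350:410],None,fx=6,fy=6,interpolation=cv2.INTER_CUBIC)
o=np.zeros((525,800,3),np.uint8);o[:525,:400]=a;o[:420,410:770]=b
cv2.imwrite('pics/crop1.png',o)
E
```

```text
(no output)
```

View pics/crop1.png

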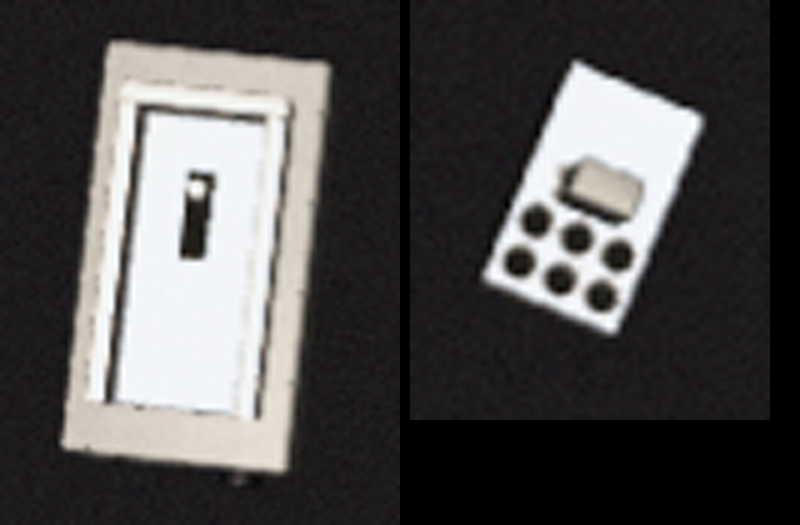

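The left crop shows the stop at the top, with the pin tip at crop (197,187) inside the slot. In the right crop the plain end is at the top and the wells are at the bottom. Next I'll convert these to positions.

```bash
python3 - <<'E'
from h import *
c=shot('top')
f=lambda pts,o,s,z:ray(c,np.array(pts,float)/s+np.array(o)-0.5+0.5/s,z)[:,:2]
np.set_printoptions(precision=4,suppress=True)
def desc(n,p):
    print(n,p.tolist()); a,b,d,e=p # TL TR BL BR
    print('  len',np.linalg.norm(a-d),np.linalg.norm(b-e),'wid',np.linalg.norm(a-b),np.linalg.norm(d-e),'ctr',p.mean(0),'yaw deg',np.degrees(np.arctan2(*(a+b-d-e)[::-1])))
desc('housing',f([(108,41),(330,64),(63,448),(288,471)],(215,190),5,.055))
desc('rails',f([(122,84),(292,99),(88,400),(256,418)],(215,190),5,.085))
desc('plate',f([(147,108),(268,120),(116,400),(238,412)],(215,190),5,.064))
print('pin',f([(197,187)],(215,190),5,.077))
desc('block',f([(163,60),(293,118),(75,280),(205,333)],(350,195),6,.036))
print('post top',f([(199,191)],(350,195),6,.081))
g=cv2.cvtColor(c['image'],cv2.COLOR_BGR2GRAY); m=(g>100).astype(np.uint8)
for n,(x0,y0,x1,y1),z in(('housing',(215,190,295,295),.055),('block',(350,195,410,265),.036)):
    k=np.zeros_like(m);k[y0:y1,x0:x1]=m[y0:y1,x0:x1]
    ct=max(cv2.findContours(k,0,2)[0],key=cv2.contourArea)
    w=ray(c,ct.reshape(-1,2),z)[:,:2].astype(np.float32)*1000
    print(n,cv2.minAreaRect(w))
E
```

```text
housing [[0.6596594502162254, 0.20712021415898252], [0.6449688533443321, 0.09447380567790388], [0.4542185093977285, 0.23257219771416493], [0.44021311411493685, 0.11940526022308927]]
  len 0.2070115543424628 0.20626800569432657 wid 0.11360029480656512 0.11403028912589966 ctr [0.5498 0.1634] yaw deg -7.002424417340298
rails [[0.6331444188586365, 0.19480203699950155], [0.6235342568856459, 0.1108429777400059], [0.477842237979715, 0.21363432890645817], [0.4671941777175065, 0.1312565836902369]]
  len 0.1564398370116067 0.15766716735640116 wid 0.0845072709586969 0.08306307298827975 ctr [0.5504 0.1626] yaw deg -7.17761825621576
plate [[0.623707549578786, 0.18609644890347576], [0.6160954338777835, 0.1252812255683276], [0.4776711575016623, 0.2037134751807423], [0.4703246826375544, 0.14277956048213947]]
  len 0.14709516452201044 0.14681724572371155 wid 0.06128976827129793 0.06137517945737979 ctr [0.5469 0.1645] yaw deg -6.861839165094035
pin [[0.582  0.1595]]
block [[0.636500632396117, -0.1510857975013471], [0.6102611130902806, -0.20631298812807325], [0.5427975807270108, -0.11047177160338603], [0.5188285037318634, -0.16542787763434547]]
  len 0.10212620129889996 0.10015744762209777 wid 0.06114372378193945 0.059955735689634894 ctr [ 0.5771 -0.1583] yaw deg -23.75972124026077
post top [[ 0.5755 -0.1588]]
housing ((549.6568603515625, 163.70535278320312), (114.66744995117188, 208.6171112060547), 82.69457244873047)
block ((576.9656372070312, -158.1307373046875), (62.52328872680664, 103.4083023071289), 65.75973510742188)
```

Everything agrees with the given sizes:

| Item | Position (m) | Yaw |
|---|---|---|
| Warmer | (0.5495, 0.1635) | -7.1° |
| Pin | 33 mm towards +x from the warmer's centre, on the centre line | – |
| Block | (0.576, -0.1585) | -23.8° |

I'll move above the block first, then turn 87.5°.

Emit:
send_rows(translation=[[-0.978,-0.935,0],[-0.978,-0.935,0],[-0.978,-0.935,0],[-0.978,-0.935,0],[-0.978,-0.935,0]], rotation=[[0,0,0],[0,0,0],[0,0,0],[0,0,0],[0,0,0]], grip=[85,85,85,85,85])

```text
time: 0.78
eef_pos: [0.3684, 0.4131, 0.231]
tcp_rot: [0.227, 0.974, -0.0, -0.0]
contact_force: [0.2, 0.2, -0.5]
opening: 0.996
```

Emit:
send_rows(translation=[[-0.978,-0.935,0],[-0.978,-0.935,0],[-0.978,-0.935,0],[-0.978,-0.935,0],[-0.978,-0.935,0]], rotation=[[0,0,0],[0,0,0],[0,0,0],[0,0,0],[0,0,0]], grip=[85,85,85,85,85])

```text
time: 1.4
eef_pos: [0.4378, 0.2225, 0.2311]
tcp_rot: [0.227, 0.974, -0.0, -0.0]
contact_force: [1.2, -0.5, 0.7]
opening: 0.991
```

Emit:
send_rows(translation=[[-0.978,-0.935,0],[-0.978,-0.935,0],[-0.978,-0.935,0],[-0.978,-0.935,0],[-0.978,-0.935,0]], rotation=[[0,0,0],[0,0,0],[0,0,0],[0,0,0],[0,0,0]], grip=[85,85,85,85,85])

```text
time: 2.02
eef_pos: [0.5072, 0.0318, 0.2311]
tcp_rot: [0.227, 0.974, 0.0, -0.0]
contact_force: [0.7, 0.8, 1.1]
opening: 0.999
```

Emit:
send_rows(translation=[[-0.978,-0.935,0],[-0.978,-0.935,0],[-0.978,-0.935,0],[-0.978,-0.935,0],[-0.978,-0.935,0]], rotation=[[0,0,0],[0,0,0],[0,0,0],[0,0,0],[0,0,0]], grip=[85,85,85,85,85])

```text
time: 2.65
eef_pos: [0.5767, -0.1589, 0.2309]
tcp_rot: [0.227, 0.974, 0.0, -0.0]
contact_force: [1.2, 0.0, 0.3]
opening: 0.993
```

Emit:
send_rows(translation=[[0,0,0],[0,0,0],[0,0,0],[0,0,0],[0,0,0]], rotation=[[0,0,1],[0,0,1],[0,0,1],[0,0,1],[0,0,1]], grip=[60,60,60,60,60])

```text
time: 3.28
eef_pos: [0.5763, -0.1576, 0.2308]
tcp_rot: [0.434, 0.901, 0.0, -0.0]
contact_force: [-0.0, -0.5, -0.4]
opening: 0.704
```

Emit:
send_rows(translation=[[0,0,0],[0,0,0],[0,0,0],[0,0,0],[0,0,0]], rotation=[[0,0,1],[0,0,1],[0,0,1],[0,0,1],[0,0,1]], grip=[60,60,60,60,60])

```text
time: 3.9
eef_pos: [0.5763, -0.1576, 0.2309]
tcp_rot: [0.619, 0.786, -0.0, -0.0]
contact_force: [-0.1, -0.2, 0.1]
opening: 0.703
```

Emit:
send_rows(translation=[[0,0,0],[0,0,0],[0,0,0],[0,0,0],[0,0,0]], rotation=[[0,0,1],[0,0,1],[0,0,1],[0,0,1],[0,0,1]], grip=[60,60,60,60,60])

```text
time: 4.53
eef_pos: [0.5763, -0.1575, 0.2308]
tcp_rot: [0.774, 0.633, -0.0, -0.0]
contact_force: [-0.1, -0.0, -0.2]
opening: 0.702
```

Emit:
send_rows(translation=[[0,0,0],[0,0,0],[0,0,0],[0,0,0]], rotation=[[0,0,1],[0,0,1],[0,0,0.5],[0,0,0]], grip=[60,60,60,60])

```text
time: 5.03
eef_pos: [0.5763, -0.1576, 0.2309]
tcp_rot: [0.838, 0.546, -0.0, -0.0]
contact_force: [0.6, -0.3, 0.4]
opening: 0.702
```

```bash
cat >> h.py <<'E'
def st():
    s=ctrl.get_state(); M=R.from_quat(s['tcp_rot']).as_matrix()
    print('t',s['time'].__round__(2),'p',s['eef_pos'].round(4),'yhead',np.degrees(np.arctan2(M[1,1],M[0,1])).round(2),'z',M[:,2].round(3),'F',s['contact_force'].round(1),'M',s['wrist_torque'].round(2),'open mm',round(s['opening']*85.4,1),'q',s['qpos'].round(2)); return s,M
def to(x,y):
    s,M=st(); d=np.array([x,y,s['eef_pos'][2]])-s['eef_pos']; print('tool shift units',(M.T@d/0.03).round(3))
E
python3 -c "
from h import *
to(.5763,-.1584)"
```

```text
t 5.03 p [ 0.5763 -0.1576  0.2309] yhead -23.76 z [-0.001  0.    -1.   ] F [ 0.6 -0.3  0.4] M [ 0.01  0.01 -0.01] open mm 60.0 q [-0.44  0.12  1.77 -0.    1.25 -0.02]
tool shift units [-0.026  0.01  -0.   ]
```

Emit:
send_rows(translation=[[-0.026,0.01,0.9],[0,0,0.9],[0,0,0.9],[0,0,0.9],[0,0,0.9]], rotation=[[0,0,0],[0,0,0],[0,0,0],[0,0,0],[0,0,0]], grip=[60,60,60,60,60])

```text
time: 5.65
eef_pos: [0.5764, -0.1585, 0.0954]
tcp_rot: [0.837, 0.547, -0.0, -0.0]
contact_force: [-0.4, -0.3, 1.1]
opening: 0.702
```

Emit:
send_rows(translation=[[0,0,0.9],[0,0,0.77],[0,0,0],[0,0,0],[0,0,0]], rotation=[[0,0,0],[0,0,0],[0,0,0],[0,0,0],[0,0,0]], grip=[60,60,60,12,12], squeeze=80)

```text
time: 6.28
eef_pos: [0.5775, -0.159, 0.0478]
tcp_rot: [0.838, 0.546, 0.001, 0.001]
contact_force: [0.6, 0.1, 0.0]
opening: 0.284
```

Emit:
send_rows(translation=[[0,0,0],[0,0,0],[0,0,0],[0,0,0],[0,0,0]], rotation=[[0,0,0],[0,0,0],[0,0,0],[0,0,0],[0,0,0]], grip=[12,12,12,12,12])

```text
time: 6.9
eef_pos: [0.5778, -0.159, 0.0479]
tcp_rot: [0.838, 0.546, 0.001, 0.001]
contact_force: [1.0, -0.4, 6.6]
opening: 0.2
```

```bash
python3 -c "
from h import *
st(); c=shot('top'); i=c['image']
cv2.imwrite('pics/grasp.png',cv2.resize(i[170:290,320:440],None,fx=5,fy=5))"
```

```text
t 6.9 p [ 0.5778 -0.159   0.0479] yhead -23.79 z [ 0.003 -0.001 -1.   ] F [ 1.  -0.4  6.6] M [ 0.07  0.07 -0.02] open mm 17.1 q [-0.44  0.33  1.88  0.    0.92 -0.02]
```

View pics/grasp.png

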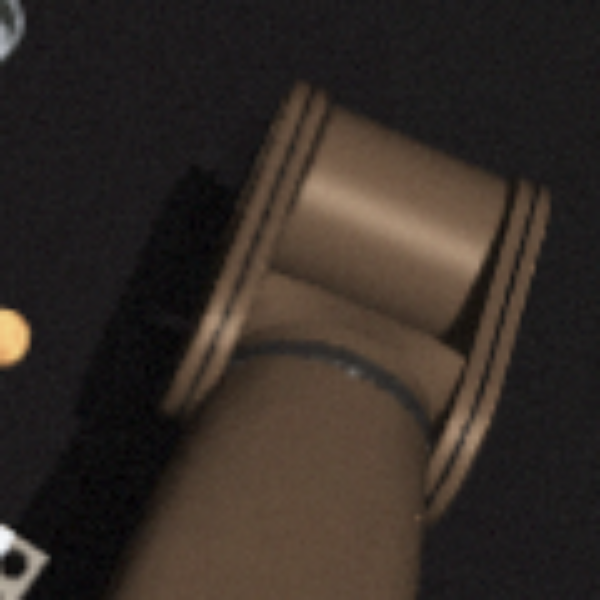

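The top view is now covered by the arm. The opening is 17.1 mm, which fits the 18 mm post. Next I'll lift and carry the block.

Emit:
send_rows(translation=[[0,0,-0.4],[0,0,-0.7],[0,0,-1],[0,0,-1],[0,0,-1]], rotation=[[0,0,0],[0,0,0],[0,0,0],[0,0,0],[0,0,0]], grip=[12,12,12,12,12])

```text
time: 7.58
eef_pos: [0.576, -0.1582, 0.1707]
tcp_rot: [0.838, 0.546, -0.0, -0.0]
contact_force: [0.2, -0.8, -3.3]
opening: 0.198
```

Emit:
send_rows(translation=[[0,0,-0.7],[0,0,-0.3],[0,0,0],[0,0,0],[0,0,0]], rotation=[[0,0,-0.67],[0,0,-0.67],[0,0,-0.67],[0,0,-0.67],[0,0,-0.66]], grip=[12,12,12,12,12])

```text
time: 8.2
eef_pos: [0.576, -0.1582, 0.1997]
tcp_rot: [0.749, 0.663, -0.0, -0.0]
contact_force: [-0.2, 0.4, -3.2]
opening: 0.199
```

Emit:
send_rows(translation=[[0.5,-0.149,0],[0.958,-0.149,0],[0.958,-0.149,0],[0.958,-0.149,0],[0.958,-0.149,0]], rotation=[[0,0,0],[0,0,0],[0,0,0],[0,0,0],[0,0,0]], grip=[12,12,12,12,12])

```text
time: 8.82
eef_pos: [0.5696, -0.0247, 0.1995]
tcp_rot: [0.75, 0.662, 0.0, -0.0]
contact_force: [0.6, -0.4, -3.0]
opening: 0.202
```

Emit:
send_rows(translation=[[0.958,-0.149,0],[0.958,-0.149,0],[0.958,-0.149,0],[0.958,-0.149,0],[0.958,-0.149,0]], rotation=[[0,0,0],[0,0,0],[0,0,0],[0,0,0],[0,0,0]], grip=[12,12,12,12,12])

```text
time: 9.45
eef_pos: [0.5648, 0.1205, 0.1995]
tcp_rot: [0.75, 0.662, -0.0, -0.0]
contact_force: [0.2, 0.2, -4.3]
opening: 0.203
```

Emit:
send_rows(translation=[[0.958,-0.149,0],[0.46,0,0],[0,0,0],[0,0,0]], rotation=[[0,0,0],[0,0,0],[0,0,0],[0,0,0]], grip=[12,12,12,12])

```text
time: 9.95
eef_pos: [0.5667, 0.1607, 0.1992]
tcp_rot: [0.75, 0.662, -0.0, 0.0]
contact_force: [0.7, -0.2, -2.5]
opening: 0.2
```

```bash
python3 -c "
from h import *
to(.5682,.1610); c=shot('scene'); i=c['image']
cv2.imwrite('pics/hover.png',cv2.resize(i[190:340,280:440],None,fx=5,fy=5,interpolation=cv2.INTER_CUBIC)[:600])
cv2.imwrite('pics/hover_raw.png',i)"
```

```text
t 9.95 p [0.5667 0.1607 0.1992] yhead -7.12 z [-0.    -0.001 -1.   ] F [ 0.7 -0.2 -2.5] M [ 0.   -0.03 -0.02] open mm 17.1 q [ 0.1   0.13  1.82 -0.    1.19  0.23]
tool shift units [ 0.016  0.05  -0.   ]
```

View pics/hover_raw.png

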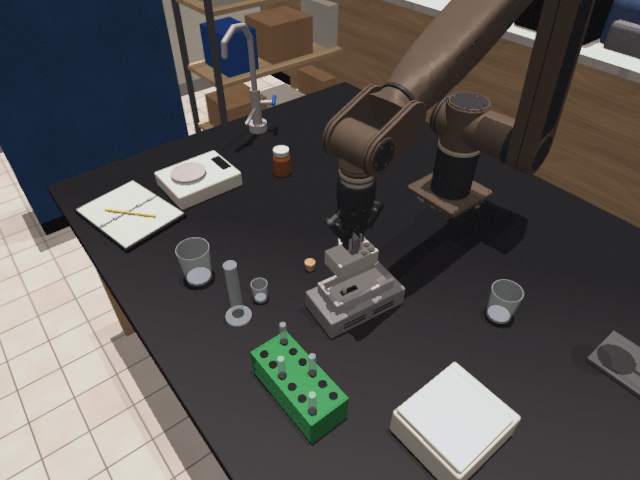

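The block is held level above the warmer, and everything else is where it was. I'll lower it to just above the rails and look closely.

Emit:
send_rows(translation=[[0.016,0.05,0.6],[0,0,0.7],[0,0,0.57],[0,0,0],[0,0,0]], rotation=[[0,0,0],[0,0,0],[0,0,0],[0,0,0],[0,0,0]], grip=[12,12,12,12,12])

```text
time: 10.62
eef_pos: [0.5687, 0.1615, 0.1434]
tcp_rot: [0.75, 0.662, 0.0, 0.0]
contact_force: [0.8, 0.1, -3.5]
opening: 0.202
```

```bash
python3 -c "
from h import *
s,M=st(); c=shot('scene'); i=c['image']
o=s['eef_pos'];ux=M[:,1];uy=-M[:,0]
h=.0479
B=[o+ux*a+uy*b+np.array([0,0,-h+z]) for a,b,z in((.05,.03,0),(.05,.03,.036),(-.05,.03,0),(-.05,.03,.036),(.05,-.03,.036),(-.05,-.03,.036))]
W=np.array([.5498,.1633,0]);wx=np.array([np.cos(np.radians(-7.1)),np.sin(np.radians(-7.1)),0]);wy=np.array([-wx[1],wx[0],0])
Wp=[W+wx*a+wy*b+np.array([0,0,z]) for a,b,z in((.071,.032,.085),(.071,-.032,.085),(-.079,.032,.085),(.105,.058,.055),(-.105,.058,.055),(.105,-.058,.055))]
f=6;x0,y0=295,215
v=cv2.resize(i[y0:y0+100,x0:x0+125],None,fx=f,fy=f,interpolation=cv2.INTER_CUBIC)
for P,col in((B,(0,0,255)),(Wp,(0,200,0))):
  for p in proj(c,P): cv2.circle(v,tuple(int(k) for k in ((p-[x0,y0]+.5)*f)),3,col,-1)
cv2.imwrite('pics/hover2.png',v)"
```

```text
t 10.62 p [0.5687 0.1615 0.1434] yhead -7.1 z [ 0.001  0.    -1.   ] F [ 0.8  0.1 -3.5] M [-0.01  0.03 -0.02] open mm 17.2 q [ 0.11  0.19  1.86 -0.    1.09  0.23]
```

View pics/hover2.png

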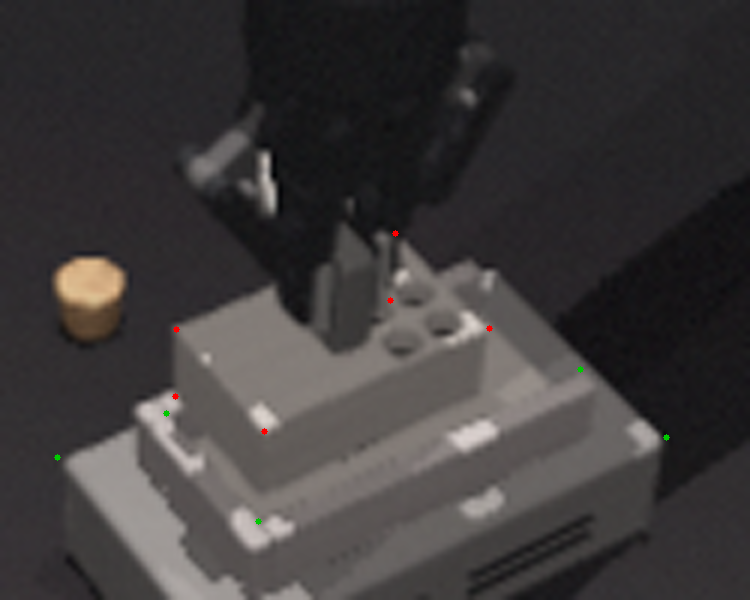

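The predicted block corners match the image to within about 1 px, and the block sits inside the rails. I'll lower it slowly onto the pin tip; contact is expected at TCP z of about 0.125.

Emit:
send_rows(translation=[[-0.015,-0.02,0.2],[0,0,0.2],[0,0,0.17],[0,0,0],[0,0,0]], rotation=[[0,0,0],[0,0,0],[0,0,0],[0,0,0],[0,0,0]], grip=[12,12,12,12,12])

```text
time: 11.3
eef_pos: [0.5676, 0.1613, 0.126]
tcp_rot: [0.749, 0.662, -0.0, -0.0]
contact_force: [-0.6, -0.1, -3.9]
opening: 0.201
```

Emit:
send_rows(translation=[[0,0,0.04],[0,0,0.03],[0,0,0]], rotation=[[0,0,0],[0,0,0],[0,0,0]], grip=[12,12,12])

```text
time: 11.68
eef_pos: [0.5679, 0.1614, 0.1248]
tcp_rot: [0.749, 0.662, 0.0, 0.0]
contact_force: [-1.1, -0.0, 1.1]
opening: 0.2
```

```bash
python3 -c "
from h import *
st()"
```

```text
t 11.68 p [0.5679 0.1614 0.1248] yhead -7.08 z [ 0.001  0.    -1.   ] F [-1.1 -0.   1.1] M [-0.03  0.29  0.02] open mm 17.0 q [ 0.11  0.21  1.87 -0.    1.06  0.23]
```

Contact came at TCP z 0.1248, exactly the height for riding on the pin tip. Now I'll slide back in small steps with light down-pressure.

Emit:
send_rows(translation=[[0,-0.04,0.02],[0,-0.04,0],[0,-0.04,0]], rotation=[[0,0,0],[0,0,0],[0,0,0]], grip=[12,12,12])

```text
time: 12.05
eef_pos: [0.5657, 0.1617, 0.1245]
tcp_rot: [0.749, 0.662, 0.002, 0.002]
contact_force: [2.9, -0.0, 2.5]
opening: 0.197
```

Emit:
send_rows(translation=[[0,-0.03,0],[0,-0.03,0],[0,0,0]], rotation=[[0,0,0],[0,0,0],[0,0,0]], grip=[12,12,12])

```text
time: 12.42
eef_pos: [0.5601, 0.162, 0.1211]
tcp_rot: [0.749, 0.662, -0.002, -0.002]
contact_force: [0.4, -0.0, -3.7]
opening: 0.202
```

```bash
python3 -c "
from h import *
st()"
```

```text
t 12.43 p [0.5601 0.162  0.1211] yhead -7.08 z [-0.006 -0.    -1.   ] F [ 0.4 -0.  -3.7] M [-0.03 -0.06  0.04] open mm 17.3 q [0.11 0.2  1.89 0.   1.05 0.23]
```

The block has dropped below tip height with its full weight hanging free, so the hole is over the pin. I'll let it settle, then lower it.

Emit:
send_rows(translation=[[0,0,0],[0,0,0]], rotation=[[0,0,0],[0,0,0]], grip=[12,12])

```text
time: 12.68
eef_pos: [0.5619, 0.162, 0.1228]
tcp_rot: [0.749, 0.662, -0.0, -0.0]
contact_force: [-0.6, 0.2, -4.3]
opening: 0.199
```

Emit:
send_rows(translation=[[0,0,0.06],[0,0,0.06],[0,0,0]], rotation=[[0,0,0],[0,0,0],[0,0,0]], grip=[12,12,12])

```text
time: 13.05
eef_pos: [0.5621, 0.1619, 0.1194]
tcp_rot: [0.749, 0.662, -0.0, -0.0]
contact_force: [-1.4, 1.0, -3.1]
opening: 0.198
```

```bash
python3 -c "
from h import *
st()"
```

```text
t 13.05 p [0.5621 0.1619 0.1194] yhead -7.09 z [-0.001 -0.    -1.   ] F [-1.4  1.  -3.1] M [-0.03 -0.    0.04] open mm 16.9 q [0.11 0.21 1.89 0.   1.05 0.23]
```

The block's position along the channel is now 12.4 mm against 12.7 mm predicted from the pin. I'll lower it onto the plate, which it should touch at about z 0.112.

Emit:
send_rows(translation=[[0,0,0.07],[0,0,0.07],[0,0,0.07],[0,0,0.04],[0,0,0]], rotation=[[0,0,0],[0,0,0],[0,0,0],[0,0,0],[0,0,0]], grip=[12,12,12,12,12])

```text
time: 13.68
eef_pos: [0.5623, 0.162, 0.1122]
tcp_rot: [0.749, 0.662, -0.0, 0.0]
contact_force: [0.6, -0.3, -3.2]
opening: 0.196
```

Emit:
send_rows(translation=[[0,0,0.05],[0,0,0.05],[0,0,0.05],[0,0,0]], rotation=[[0,0,0],[0,0,0],[0,0,0],[0,0,0]], grip=[12,12,12,12], squeeze=100)

```text
time: 14.18
eef_pos: [0.5626, 0.162, 0.109]
tcp_rot: [0.749, 0.662, 0.0, 0.0]
contact_force: [-4.5, -0.1, 5.6]
opening: 0.197
```

```bash
python3 -c "
from h import *
st()"
```

```text
t 14.18 p [0.5626 0.162  0.109 ] yhead -7.08 z [ 0.  0. -1.] F [-4.5 -0.1  5.6] M [-0.12  0.7  -0.02] open mm 16.8 q [ 0.11  0.22  1.89 -0.    1.03  0.23]
```

Emit:
send_rows(translation=[[0,-0.02,0.05],[0,0,0.05],[0,0,0.03],[0,0,0]], rotation=[[0,0,0],[0,0,0],[0,0,0],[0,0,0]], grip=[12,12,12,12])

```text
time: 14.68
eef_pos: [0.5626, 0.162, 0.1061]
tcp_rot: [0.749, 0.662, 0.001, 0.001]
contact_force: [-4.2, -0.6, 8.9]
opening: 0.198
```

Emit:
send_rows(translation=[[0,0,0.05],[0,0,0],[0,0,0]], rotation=[[0,0,0],[0,0,0],[0,0,0]], grip=[12,12,12])

```text
time: 15.05
eef_pos: [0.5627, 0.162, 0.1059]
tcp_rot: [0.749, 0.662, 0.0, 0.001]
contact_force: [-7.5, -1.2, 13.5]
opening: 0.199
```

```bash
python3 -c "
from h import *
st()"
```

```text
t 15.05 p [0.5627 0.162  0.1059] yhead -7.07 z [ 0.001 -0.    -1.   ] F [-7.5 -1.2 13.5] M [-0.3   1.24 -0.01] open mm 17.0 q [ 0.11  0.23  1.9  -0.    1.02  0.23]
```

z has stopped at 0.1059, the predicted fully-home height. I'll ease the side load and add a little press margin.

Emit:
send_rows(translation=[[0,-0.04,0.05],[0,0,0.03],[0,0,0],[0,0,0]], rotation=[[0,0,0],[0,0,0],[0,0,0],[0,0,0]], grip=[12,12,12,12])

```text
time: 15.55
eef_pos: [0.5627, 0.162, 0.1059]
tcp_rot: [0.749, 0.662, 0.001, 0.001]
contact_force: [-8.4, -2.1, 20.7]
opening: 0.2
```

Emit:
send_rows(translation=[[0,0,0],[0,0,0],[0,0,0],[0,0,0]], rotation=[[0,0,0],[0,0,0],[0,0,0],[0,0,0]], grip=[12,12,12,12])

```text
time: 16.05
eef_pos: [0.5627, 0.1621, 0.1059]
tcp_rot: [0.749, 0.662, 0.001, 0.001]
contact_force: [-8.4, -1.7, 21.5]
opening: 0.196
```

```bash
python3 -c "
from h import *
s,M=st(); c=shot('scene'); i=c['image']
o=s['eef_pos'];f=6;x0,y0=295,215
v=cv2.resize(i[y0:y0+100,x0:x0+125],None,fx=f,fy=f,interpolation=cv2.INTER_CUBIC)
W=np.array([.5498,.1633,0]);a=np.radians(-7.1);wx=np.array([np.cos(a),np.sin(a),0]);wy=np.array([-wx[1],wx[0],0])
for p in proj(c,[W+wx*(.0127+k)+wy*j+np.array([0,0,.094]) for k in(-.05,.05) for j in(-.03,.03)]): cv2.circle(v,tuple(int(k) for k in ((p-[x0,y0]+.5)*f)),3,(0,0,255),-1)
cv2.imwrite('pics/home.png',v)"
```

```text
t 16.05 p [0.5627 0.1621 0.1059] yhead -7.06 z [ 0.004 -0.001 -1.   ] F [-8.4 -1.7 21.5] M [-0.38  1.69 -0.  ] open mm 16.8 q [ 0.11  0.22  1.9  -0.    1.02  0.23]
```

View pics/home.png

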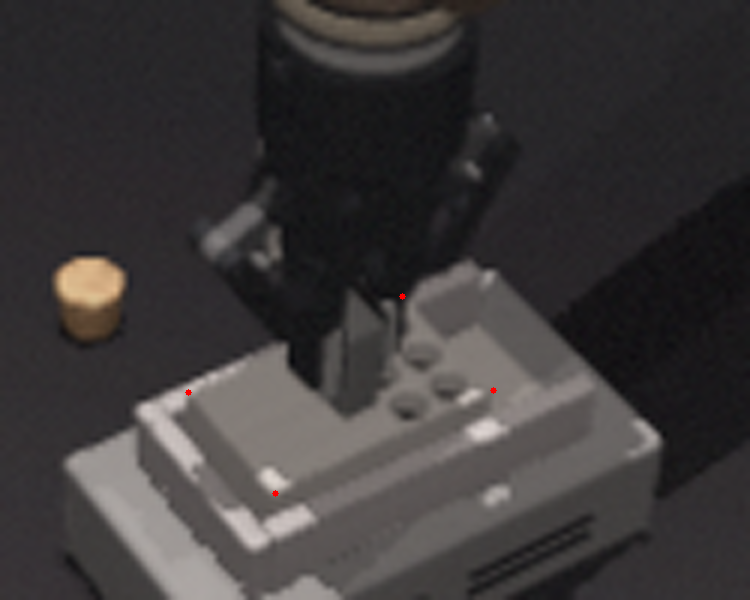

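The block's top corners, near (190,393), (275,490) and (493,392), match the predicted fully-home pose. z did not change while the push rose by 8 N, so it is on the hard stop.

```bash
python3 -c "
from h import *
ticket.sign_off(); st()"
```

```text
the job is handed in; nothing more can be done
the job is handed in; nothing more can be done
```

The block is over the pin and pressed fully home, with the post still gripped. I handed the job in at about 16 s.

**What I did:** I lifted the block by its post and set it about 2–3 mm from the end stop, plain end towards it. It landed on the pin tip at the expected height. I slid it back about 5–6 mm until it dropped over the pin, then pressed it down onto the plate's stop.

**Last checks:**
- **Height:** the tool height put the block's underside 3 mm above the deck. It did not change when I pushed about 8 N harder, so the plate is at its stop.
- **Position:** the block stopped about 12.5–13 mm from the warmer's centre, against 12.7 mm predicted from seeing the pin. The final image matches that pose.
- **Push and grip:** the upward force on the tool was 21.5 N, within the 40 N limit. The opening read 16.8 mm on the 18 mm post.

**Did not go to plan:** a side load of about 8 N remained along the channel. I tried to ease it by moving back, but it did not fall.

**Other objects:** none was approached, and those visible in the images looked unmoved; I did not measure them again at the end. My state reading after hand-in was refused, so there is no check after that.

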